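# Stow the rusk in the open bay and seal the flap over it

### The arm

A 6-joint arm with a two-finger parallel gripper is mounted at the origin on the work surface. World frame = base frame: x ahead of the robot, y to its left, z up, the work surface at z = 0. Lengths are in m, angles in rad, forces in N, time in s.
With the tool pointing down it reaches from about 0.425 to 0.95 m from the base axis. Payload 3.5 kg.
Tool frame: the origin (TCP) lies at the very end of the fingers, on their centre line; the grasp point (between the pads) lies 19 mm behind it (ctrl.pinch_z is the distance from the TCP to the grasp point, in m); z points along the fingers, y is the line along which they close (so a half turn about z gives the same grasp; the last joint's range is limited). The gripper opens to 85 mm and grips with 20 to 120 N. Pads are 22 mm wide; open, the fingers measure 114 mm over their backs; the gripper's body (76 mm by 85 mm) begins 54 mm behind the grasp point. The pads swing forward as they close: fully open they stand 13 mm farther back than shut.
Start: joints at [1.192, 0.286, 1.577, -0, 1.279, -0.15], TCP at [0.153, 0.657, 0.231] pointing down, gripper open.
Joint ranges: [-2.77, 2.77], [-0.9, 2.22], [0.21, 2.48], [-1.53, 4.67], [0.24, 2.81], [-2.84, 2.84]. Speed limits (rad/s): [2.79, 2.79, 3.14, 3.14, 3.14, 3.14].

### API

Orientations are given as a unit quaternion [x, y, z, w].
In Python, from plant import ctrl gives the robot as it stands. The module is installed in compiled form; this text tells all that it offers.
- The arm moves only by the shell command python3 -m crank 'ROWS' [OPENING] [FORCE]. ROWS is JSON, a list of rows, each a list of 6 numbers: the shift along the tool's x, y, z in cm, then the turn, a rotation vector about the tool's x, y, z in rad. In form: [[tx, ty, tz, rx, ry, rz], ...]. A call has 1 to 10 rows; each row is the pose to reach, as a shift and turn from the pose commanded when the call began, along the tool's axes at that moment; what a row does not reach only later rows make up. A row lasts 1/10 s, in which the tool goes at most 50 mm and 8.59 degrees, less where a joint would pass 70% of its speed; a pose out of reach is approached as far as the arm can. A call with a gripper value outside its range is refused whole. OPENING is the opening, from 0 (shut) to 1 (fully open), set as the call begins (- or left out, the last holds). The fingers move at their own pace and stop on an object; FORCE is the grip in N (left out, the last holds). Time passes only in rows, so rows that repeat a pose let the fingers close. It gives the time, the measured TCP pose, the force, the opening and the grip force at its end, in the units of the state.
- ctrl.get_state(): the state, without advancing time (a new reading comes with each control period).
- ctrl.read_camera(name): name is "scene" or "top" or "wrist"; returns (picture, depth): 384x512x3 uint8, blue, green, red; 384x512 float32, m along the optical axis (not along the pixel's ray), 0 where there is no reading.
- ctrl.camera_info(name): a dict with "K" (3x3 intrinsics, pixels), "k1" (the pictures are not rectified: a ray, as slopes to the right and down, at radius r is drawn at 1 + k1 r^2 times it, then the intrinsics apply), "origin" and "orientation" of the camera in the world. Camera axes: x right, y down, z forward; pixel columns grow to the right and rows downward; lengths in m; the calibration is good to about 2 mm. A picture is of the moment at which its call begins: read the wrist's pose just before it. camera_info takes no time and is no camera call; for the wrist camera it gives the pose at the moment of the call.
- ctrl.sign_off(): hands the job in; it is judged then, once.
The state is a dict: "time": time; "qpos": joint angles; "dq": joint speeds; "joint_efforts": joint torques, N m; "eef_pos": TCP position; "tcp_rot": TCP orientation; "contact_force": force on the tool from outside, world axes, zero at the start; "wrist_torque": the same for the moment, N m; "opening": opening from 0.0 (shut) to 1.0 (fully open); "finger_force": force on a finger pad.
Only numpy, scipy, OpenCV 4.12 (cv2) and the standard library are available. Lean on these libraries where they do the work, as an engineer would, in place of code of your own. Each camera call takes 0.05 s, during which the arm holds its last target. There are 200 camera calls.

### The job

One bay of the teal twin snack box is covered by its coral flap and the other stands open: put the rusk from the teal plate into the bay that is open now. Then swing the flap over so that it lies shut on the rusk's bay, and seal it by pressing the orange bubble in the flap nearly all the way in, firmly but without jamming it hard, then let go. Leave the other things on the tray where they are.

Things in the scene. Friction and masses are not known exactly. Their poses are not given: they have to be found in the camera images.
- snack_box: Teal open snack box stuck fast to the tray, 104 mm (own x) by 164 mm (own y) by 40 mm high; origin at the centre of its underside. A middle wall along its x axis parts it into two equal bays side by side in y, each 96 x 76 mm inside and 36 mm deep (floor 4 mm thick, outer walls 4 mm, middle wall up to 38 mm). The flap hinges along the top of the middle wall.
- bay_left (a point): Centre of the inner floor of the bay on the box's +y side, 4 mm above the box's underside.
- bay_right (a point): Centre of the inner floor of the bay on the box's -y side.
- flap_hinge (a point): Middle of the flap's hinge axis, 44 mm above the box's underside; the axis runs along the box's x.
- flap (a joint): Hinge angle of the coral flap, rad: 0 = lying flat over the left (+y) bay, 1.57 = upright, 3.14 = lying flat over the right (-y) bay. It falls freely to either side. Its panel is 88 mm along the hinge, 6 mm thick, and ends 83 mm from the hinge; mass about 80 g.
- flap_tongue (a point): Point in the middle of the flap's tongue, 106 mm from the hinge axis: where to pinch it by its two sides (24 mm apart, along the hinge direction). The tongue, 8 mm thick, juts from the panel past the box wall, from 83 to 123 mm from the hinge, 40 mm above the tray. Its y axis points from hinge to tongue, x along the hinge.
- bubble (a joint): Travel of the sprung orange bubble through the flap, m: 0 at rest, to -0.006 when pushed right in from above with the flap over the left bay, to +0.006 when pushed right in from above with the flap over the right bay. About 9 N pushes it right in; it counts as pushed in past 4 mm (6 N); beyond 6 mm it is solid, so do not jam it.
- bubble_mid (a point): Centre of the bubble, a round button 28 mm across in the middle of the flap, 44 mm from the hinge; it stands 11 mm to either side of this point (8 mm proud of the panel's faces).
- rusk: Teething rusk, a tan hard bar 70 mm (own x) by 24 mm (own y) by 18 mm high, lying flat on the plate; origin at the centre of its underside. About 25 g.
- plate: Teal round suction plate stuck fast to the tray, 160 mm across at its foot, 180 mm at its rim, 20 mm high, inner floor 6 mm above its underside; origin at the centre of its underside.
- jar: Glass baby food jar with yellow twist cap, 60 mm across, 75 mm high; origin at the centre of its underside. Leave alone.
- sippy_cup: Blue cup with a handle, 68 mm across, 80 mm high; origin under its centre. Leave alone.
- fork: Orange plastic baby fork lying flat, 136 mm long along its own x, 24 mm wide, 8 mm high; origin near its middle. Leave alone.
- spoon: Green baby spoon lying flat, 140 mm long along its own x; origin at the underside. Leave alone.
- teether: Yellow teething ring lying flat, 64 mm across, 14 mm high; origin under its centre. Leave alone.
- stack_cup: Red stacking cup, 60 mm across, 45 mm high; origin under its centre. Leave alone.
Mind the look-alikes: they are no part of the job. There is more than one size of the rusk; the job needs the middle-sized.

How it is judged:
On the way, in this order (a step that is already met when the one before it is completed fails the run):
1. the rusk lies in the bay that was open at the start, the flap still over the other bay (distance of flap_tongue from where it was at the start of the episode below 0.05 m and ((value of joint flap below 0.3 rad and (horizontal distance between rusk and bay_right below 0.035 m and z of rusk in the frame of snack_box between -0.005 and 0.014 m)) or (value of joint flap above 2.84 rad and (horizontal distance between rusk and bay_left below 0.035 m and z of rusk in the frame of snack_box between -0.005 and 0.014 m)))), for 0.2 s.
2. the flap lies shut over the rusk's bay (((value of joint flap below 0.12 rad and (horizontal distance between rusk and bay_left below 0.035 m and z of rusk in the frame of snack_box between -0.005 and 0.014 m)) or (value of joint flap above 3.02 rad and (horizontal distance between rusk and bay_right below 0.035 m and z of rusk in the frame of snack_box between -0.005 and 0.014 m)))), for 0.2 s.
3. the bubble is pressed in by at least 4 of its 6 mm with the flap shut over the rusk (((value of joint flap below 0.12 rad and (horizontal distance between rusk and bay_left below 0.035 m and z of rusk in the frame of snack_box between -0.005 and 0.014 m)) or (value of joint flap above 3.02 rad and (horizontal distance between rusk and bay_right below 0.035 m and z of rusk in the frame of snack_box between -0.005 and 0.014 m))) and (value of joint bubble below -0.004 m or value of joint bubble above 0.004 m)), for 0.2 s.
At the end, for the whole second after the job is handed in: The rusk lies at rest on the floor of the bay that was open at the start (within 35 mm of its centre, underside less than 14 mm above the box's underside), the flap lies shut over it (within 0.12 rad), having swung over from the other bay, and the bubble has sprung back (within 1.5 mm) (((value of joint flap below 0.12 rad and (horizontal distance between rusk and bay_left below 0.035 m and z of rusk in the frame of snack_box between -0.005 and 0.014 m)) or (value of joint flap above 3.02 rad and (horizontal distance between rusk and bay_right below 0.035 m and z of rusk in the frame of snack_box between -0.005 and 0.014 m))) and distance of flap_tongue from where it was at the start of the episode above 0.15 m and value of joint bubble between -0.0015 and 0.0015 m and linear speed of rusk below 0.02 m/s and velocity of joint flap between -0.1 and 0.1 rad/s); the robot touches nothing.
It fails at once if one of the bystanders was shifted by more than 30 mm or knocked over (distance of any of jar, sippy_cup, fork, spoon, teether, stack_cup from where it was at the start of the episode above 0.03 m or angle between any of jar, sippy_cup, fork, spoon, teether, stack_cup's own z axis and vertical above 0.5 rad).
It fails at once if the bubble was jammed in with more than 22 N ((value of joint bubble below -0.005 m or value of joint bubble above 0.005 m) and contact force between the fingers and snack_box above 22 N).
It also fails if it takes over 64 s, if anything falls off the work surface, if the arm or the gripper's body presses on something with over 40 N, if the wrist force passes 120 N, or if a joint passes its speed limit or range.

## Working session

There is one attempt and no reset: what is moved stays moved. The work goes in short steps, Python scripts to look and compute and a shell command to move; the robot and the scene stay as the last step left them, time stands still between calls to the robot, and variables do not carry over. Pictures are saved under pics/ and viewed, at most 12 in all, crops included, and the job is handed in when it is done.

```bash
mkdir -p pics
cat > h.py <<'E'
import numpy as np, cv2, json
from plant import ctrl
from scipy.spatial.transform import Rotation as R
def cap(n):
    i=ctrl.camera_info(n); p,d=ctrl.read_camera(n); return p,d,i
def rot(i):
    o=np.array(i["orientation"],float); return o if o.shape==(3,3) else R.from_quat(o).as_matrix()
def ray(i,uv):
    K=np.array(i["K"]); uv=np.atleast_2d(uv).astype(float)
    dx=(uv[:,0]-K[0,2])/K[0,0]; dy=(uv[:,1]-K[1,2])/K[1,1]; x,y=dx.copy(),dy.copy()
    for _ in range(20):
        s=1+i["k1"]*(x*x+y*y); x,y=dx/s,dy/s
    return np.stack([x,y,np.ones_like(x)],1)@rot(i).T
def onz(i,uv,z):
    r=ray(i,uv); o=np.array(i["origin"]); return o+r*((z-o[2])/r[:,2])[:,None]
def pts(i,d,uv):
    uv=np.atleast_2d(uv); r=ray(i,uv); z=d[uv[:,1].astype(int),uv[:,0].astype(int)]
    return np.array(i["origin"])+r*z[:,None]
E
python3 - <<'E'
from h import *
for n in("top","scene"):
    p,d,i=cap(n); cv2.imwrite(f"pics/{n}0.png",p); np.savez(f"{n}0.npz",p=p,d=d); print(n,i)
s=ctrl.get_state(); print(s, ctrl.pinch_z)
a=np.hstack([cv2.imread("pics/top0.png")]); cv2.imwrite("pics/t.png",cv2.resize(a,(800,600)))
E
```

```text
top {'K': array([[480.43408584,   0.        , 262.01884978],
       [  0.        , 480.43408584, 192.55264939],
       [  0.        ,   0.        ,   1.        ]]), 'k1': 0.0377792252137222, 'origin': array([ 0.36823021, -0.00130486,  1.14555765]), 'orientation': array([-0.6942691 ,  0.71569876, -0.05081858,  0.05641964])}
scene {'K': array([[397.86950835,   0.        , 253.12022295],
       [  0.        , 397.86950835, 187.56075911],
       [  0.        ,   0.        ,   1.        ]]), 'k1': -0.05677189362470841, 'origin': array([ 1.20841139, -0.37848859,  0.62475009]), 'orientation': array([ 0.7754284 ,  0.43509552, -0.23269886, -0.39402275])}
{'time': 0.1, 'qpos': array([ 1.19200921e+00,  2.87109687e-01,  1.57801824e+00, -1.76554167e-05,
        1.27859210e+00, -1.49983108e-01]), 'dq': array([-1.95598441e-04, -9.01516431e-04, -2.71594027e-03,  1.55206828e-03,
       -3.82258078e-05,  1.48553457e-03]), 'joint_efforts': array([ 9.58182827e-04, -4.07294047e+01, -2.93700027e+01, -1.26503519e-04,
        3.38060578e-03,  2.08331682e-05]), 'eef_pos': array([0.15284348, 0.6568654 , 0.23007044]), 'tcp_rot': array([ 1.14150022e-01,  9.93462954e-01, -1.02893741e-03, -2.69801488e-04]), 'contact_force': array([-0.0077726 , -0.2254134 , -0.37367865]), 'wrist_torque': array([-0.0029652 ,  0.02680139, -0.03886268]), 'finger_force': 0.0, 'opening': 1.0007678774609114} 0.0187
```

View pics/t.png

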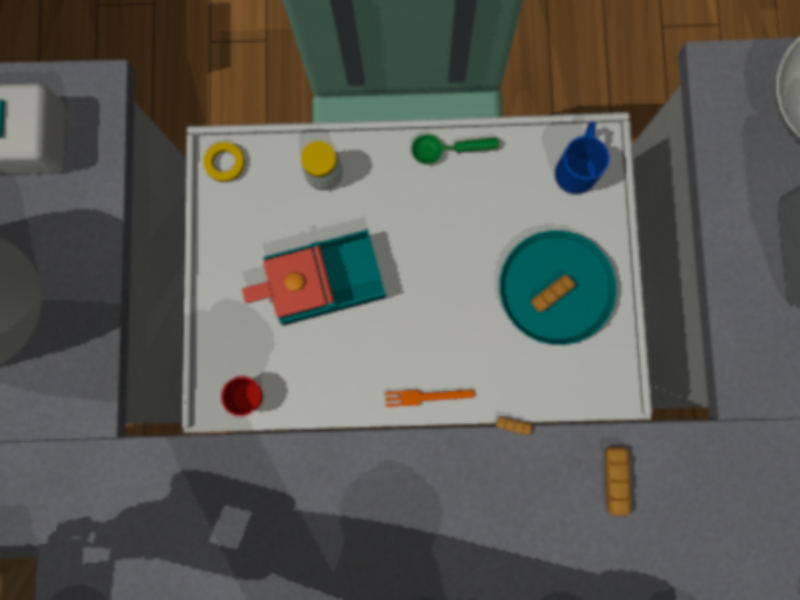

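View pics/scene0.png

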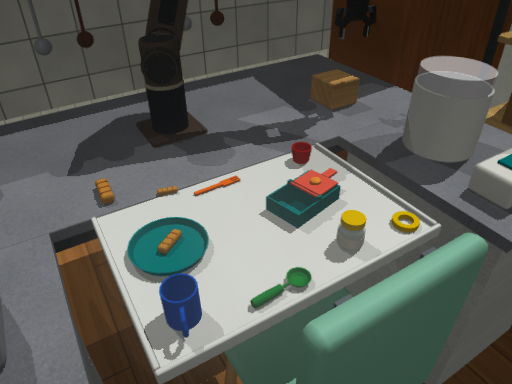

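The top view (800x600) has three rusks: (553,293) on the teal plate, a small one at (514,426) and a big one at (618,481). The one on the plate fits by place and by size in between. The flap covers the box's left-of-image bay, tongue at (257,292), bubble at (294,281); the open bay is on the right, at about (357,268). Next I'll measure these and crop for confirmation.

```bash
cat > m.py <<'E'
from h import *
def mask(p,lo,hi):
    return cv2.inRange(cv2.cvtColor(p,cv2.COLOR_BGR2HSV),lo,hi)
def blobs(m,mn=30):
    n,l,s,c=cv2.connectedComponentsWithStats(m)
    return [(s[k],c[k],l==k) for k in range(1,n) if s[k,4]>mn]
def tri(ia,ua,ib,ub):
    A=[];b=[]
    for i,u in((ia,ua),(ib,ub)):
        r=ray(i,u)[0]; r/=np.linalg.norm(r); P=np.eye(3)-np.outer(r,r); A.append(P); b.append(P@np.array(i["origin"]))
    X=np.linalg.lstsq(np.vstack(A),np.hstack(b),rcond=None)[0]; return X
E
python3 - <<'E'
from m import *
np.set_printoptions(precision=4,suppress=True)
I={n:ctrl.camera_info(n) for n in("top","scene")}
for n in I:
    f=np.load(f"{n}0.npz"); p,d=f["p"],f["d"]; i=I[n]
    for nm,lo,hi in(("tan",(8,90,60),(22,230,255)),("coral",(0,100,90),(7,200,255)),("teal",(80,120,30),(98,255,255))):
        for s,c,m in blobs(mask(p,lo,hi)):
            v,u=np.nonzero(m); uv=np.stack([u,v],1); P=pts(i,d,uv); P=P[d[v,u]>0]
            if len(P)<20: continue
            z=np.percentile(P[:,2],[5,50,95]); r=cv2.minAreaRect(P[:,:2].astype(np.float32))
            print(n,nm,"px",c.round(1),s[4],"z",z,"rect",np.round(r[0],3),np.round(r[1],3),round(r[2],1))
f=np.load("top0.npz");p,d=f["p"],f["d"]
uv=np.array([[250,130],[300,230],[160,140],[330,330]]); print(pts(I["top"],d,uv))
cv2.imwrite("pics/crop.png",cv2.resize(p[130:340,300:430],None,fx=2.8,fy=2.8))
E
```

```text
top tan px [157.6  40.4] 5454 z [-0.7577 -0.7489 -0.7403] rect [1.232 0.414] [0.617 0.309] 16.5
top tan px [397.7  30.5] 9516 z [-0.7577 -0.7492 -0.7406] rect [ 1.178 -0.613] [0.857 0.569] 87.5
top tan px [188.  179.9] 135 z [0.0465 0.0539 0.0574] rect [0.571 0.176] [0.028 0.029] 87.8
top tan px [353.7 187.3] 274 z [0.0199 0.0235 0.0273] rect [ 0.547 -0.213] [0.023 0.069] 35.7
top tan px [267.5 253.8] 208 z [-0.0012  0.0065  0.0099] rect [ 0.397 -0.02 ] [0.024 0.134] 1.8
top tan px [328.8 272.1] 178 z [0.0027 0.0133 0.0172] rect [ 0.347 -0.156] [0.077 0.018] 75.2
top tan px [395.1 307.5] 680 z [0.0147 0.024  0.0282] rect [ 0.267 -0.292] [0.04  0.097] 87.8
top coral px [187.3 180.7] 1427 z [0.041  0.0474 0.0508] rect [0.57  0.191] [0.093 0.125] 13.9
top coral px [153.3 252.9] 89 z [0.0144 0.0447 0.0487] rect [0.406 0.256] [0.055 0.054] 88.0
top teal px [ 0.5 74.8] 43 z [0.0848 0.0878 0.0908] rect [0.821 0.596] [0.054 0.005] 3.1
top teal px [221.6 174.7] 1618 z [0.0011 0.0055 0.0414] rect [0.58  0.131] [0.103 0.161] 13.6
top teal px [357.1 183.2] 3912 z [0.003 0.007 0.019] rect [ 0.557
[... 970 characters left out ...]
[0.106 0.389] 82.8
scene coral px [300.6 146.8] 126 z [0.0206 0.0412 0.0465] rect [0.381 0.273] [0.056 0.122] 53.4
scene coral px [315.5 181.9] 717 z [0.0441 0.0473 0.0492] rect [0.556 0.219] [0.093 0.191] 13.8
scene teal px [506.4 161.2] 119 z [0.0841 0.0873 0.0889] rect [0.797 0.618] [0.031 0.072] 31.5
scene teal px [293.1 204.5] 310 z [0.0029 0.0057 0.0417] rect [0.59  0.092] [0.104 0.084] 13.5
scene teal px [328.8 192.2] 64 z [0.0319 0.04   0.0496] rect [0.606 0.177] [0.033 0.086] 14.3
scene teal px [166.4 246.5] 3130 z [0.004  0.0061 0.0193] rect [ 0.555 -0.22 ] [0.178 0.175] 4.2
[[ 0.6993  0.0301  0.0029]
 [ 0.4506 -0.0825  0.0001]
 [ 0.6814  0.2512  0.0012]
 [ 0.2193 -0.1414  0.0014]]
```

View pics/crop.png

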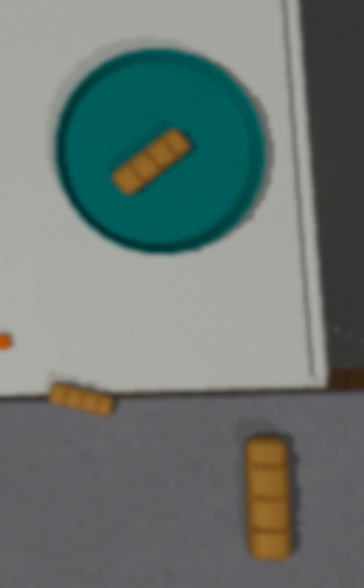

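The crop shows the plate's rusk (353,187 native px) measuring 69 x 23 mm with its top at z = 24 mm. The one at (328,272) is smaller and the one at (395,307) is bigger (97 x 40 mm), so the middle-sized rusk is confirmed. Both views agree to 2 mm.

```bash
cat > go.py <<'E'
# usage: go.py x,y,z,yawdeg[,..] ... -> rows from present pose; yaw = world angle of tool y (mod 180)
import sys; from h import *
s=ctrl.get_state(); p=np.array(s["eef_pos"]); M=R.from_quat(s["tcp_rot"]).as_matrix()
print("q",np.round(s["qpos"],2),"p",p.round(4),"yaw",round(np.degrees(np.arctan2(M[1,1],M[0,1])),1),"F",np.round(s["contact_force"],1),"op",round(s["opening"],3),"ff",round(s["finger_force"],1),"t",round(s["time"],1))
for a in sys.argv[1:]:
    v=list(map(float,a.split(","))); c=[]
    for k in(0,180):
        y=np.radians(v[3]+k); Y=np.array([np.cos(y),np.sin(y),0]); Z=np.array([0,0,-1.]); X=np.cross(Y,Z)
        c.append(R.from_matrix(M.T@np.stack([X,Y,Z],1)).as_rotvec())
    r=min(c,key=np.linalg.norm)
    print(json.dumps([*np.round(M.T@(np.array(v[:3])-p)*100,2),*np.round(r,3)]))
E
python3 - <<'E'
from m import *
i=ctrl.camera_info("top"); f=np.load("top0.npz"); p,d=f["p"],f["d"]; U={}
for n in("top","scene"):
    i=ctrl.camera_info(n); f=np.load(f"{n}0.npz"); p,d=f["p"],f["d"]
    B=blobs(mask(p,(8,90,60),(22,230,255)))
    c0=(353,187) if n=="top" else (169,241)
    m=min(B,key=lambda b:np.hypot(*(b[1]-c0)))[2]; v,u=np.nonzero(m); P=onz(i,np.stack([u,v],1),0.023)[:,:2]
    w,V=np.linalg.eigh(np.cov(P.T)); a=np.degrees(np.arctan2(V[1,1],V[0,1])); print(n,"rusk",P.mean(0),"long",a%180)
    c0=(187,180) if n=="top" else (315,181)
    b=min(blobs(mask(p,(0,100,90),(7,200,255))),key=lambda b:np.hypot(*(b[1]-c0)))
    b2=min(B,key=lambda b:np.hypot(*(b[1]-c0))); U[n]=b2[1]
    v,u=np.nonzero(b[2]); Q=onz(i,np.stack([u,v],1),0.047)[:,:2]; k=Q[:,1]>(.243 if n=="top" else .24)
    print("tongue",Q[k].mean(0),Q[k].min(0),Q[k].max(0),"bubble",pts(i,d,U[n][None].round().astype(int)))
print("bubble tri",tri(ctrl.camera_info("top"),U["top"],ctrl.camera_info("scene"),U["scene"]))
E
python3 go.py 0.45,0.3,0.2,35.7 0.548,-0.2135,0.12,35.7
```

```text
top rusk [ 0.5458706  -0.21161899] long 125.51139829319756
tongue [0.55457708 0.2467672 ] [0.54279111 0.24323677] [0.56628474 0.25254997] bubble [[0.56995728 0.17485195 0.05409437]]
scene rusk [ 0.55437657 -0.21616291] long 129.11851423935005
tongue [0.55408843 0.24596685] [0.54010795 0.24030027] [0.56730332 0.25238985] bubble [[0.57401877 0.17069467 0.05516009]]
bubble tri [0.57048587 0.17468242 0.05082821]
q [ 1.19  0.29  1.58 -0.    1.28 -0.15] p [0.1528 0.6569 0.2301] yaw 76.9 F [-0.  -0.2 -0.4] op 1.001 ff 0.0 t 0.1
[-37.04, -28.01, 3.05, -0.002, 0.0, 0.719]
[-58.23, -75.78, 11.15, -0.002, 0.0, 0.719]
```

```bash
python3 -m crank '[[-37,-28,3,0,0,0.3],[-37,-28,3,0,0,0.4],[-37,-28,3,0,0,0.5],[-37,-28,3,0,0,0.72],[-37,-28,3,0,0,0.72],[-37,-28,3,0,0,0.72],[-37,-28,3,0,0,0.72],[-37,-28,3,0,0,0.72],[-37,-28,3,0,0,0.72],[-37,-28,3,0,0,0.72]]' 0.55 30; python3 go.py 0.548,-0.213,0.13,36
```

```text
time: 1.1
eef_pos: [0.4519, 0.2974, 0.2006]
tcp_rot: [0.459, 0.889, -0.001, 0.0]
contact_force: [-1.1, 0.6, -0.5]
opening: 0.549
finger_force: 0.0
q [ 0.39  0.02  1.94 -0.    1.19 -0.22] p [0.4519 0.2974 0.2006] yaw 35.4 F [-1.1  0.6 -0.5] op 0.549 ff 0.0 t 1.1
[-47.17, -21.71, 7.12, -0.001, 0.001, -0.011]
```

```bash
python3 -m crank '[[-47.2,-21.7,5,0,0,-0.01],[-47.2,-21.7,5,0,0,-0.01],[-47.2,-21.7,5,0,0,-0.01],[-47.2,-21.7,5,0,0,-0.01],[-47.2,-21.7,5,0,0,-0.01],[-47.2,-21.7,5,0,0,-0.01],[-47.2,-21.7,5,0,0,-0.01],[-47.2,-21.7,5,0,0,-0.01],[-47.2,-21.7,5,0,0,-0.01],[-47.2,-21.7,5,0,0,-0.01]]'
python3 - <<'E'
from h import *
p,d,i=cap("wrist"); cv2.imwrite("pics/w1.png",p); np.savez("w1.npz",p=p,d=d)
E
python3 go.py 0.548,-0.213,0.05,36
```

```text
time: 2.1
eef_pos: [0.5445, -0.1891, 0.153]
tcp_rot: [0.452, 0.892, 0.0, -0.0]
contact_force: [1.3, 0.0, -0.5]
opening: 0.553
finger_force: 0.0
q [-0.52  0.15  1.88 -0.    1.1  -1.15] p [ 0.5454 -0.1961  0.1526] yaw 36.0 F [-0.4 -4.  -0.4] op 0.547 ff 0.0 t 2.1
[-1.47, -0.77, 10.27, -0.002, 0.005, -0.0]
```

View pics/w1.png

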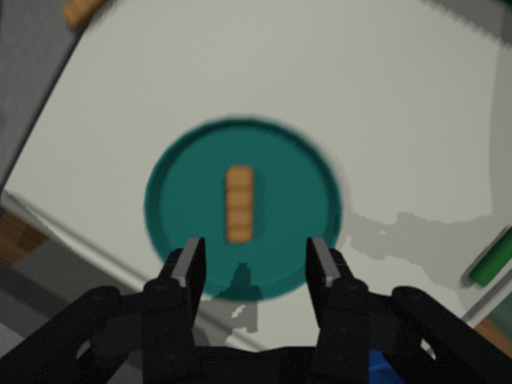

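The wrist view shows the rusk at about (239,204), lying square across the closing line. I'll settle the arm and measure it from here.

```bash
python3 -m crank '[[0,0,0,0,0,0],[0,0,0,0,0,0],[0,0,0,0,0,0]]' >/dev/null
python3 - <<'E'
from m import *
p,d,i=cap("wrist"); B=blobs(mask(p,(8,90,60),(22,230,255)),300)
for s,c,m in B:
    v,u=np.nonzero(m); P=onz(i,np.stack([u,v],1),0.023)[:,:2]; D=pts(i,d,np.stack([u,v],1))
    w,V=np.linalg.eigh(np.cov(P.T)); print(c,s[4],P.mean(0),np.median(D,0),np.degrees(np.arctan2(V[1,1],V[0,1]))%180,cv2.minAreaRect(P.astype(np.float32))[1])
E
python3 go.py 0.547,-0.213,0.05,36 0.547,-0.213,0.009,36
```

```text
[77.83438486  9.93059937] 634 [ 0.35208046 -0.15814684] [ 0.34735745 -0.15931328  0.01375233] 56.47518594089801 (0.031600408256053925, 0.016765577718615532)
[238.84315736 203.22039979] 1951 [ 0.5431099  -0.21199801] [ 0.54261164 -0.21109226  0.0238145 ] 125.06002214671138 (0.023074455559253693, 0.06940507888793945)
[ 10.75216138 247.20172911] 347 [ 0.39408978 -0.37617721] [ 0.0943858  -1.07273469 -0.74989381] 166.96275185595812 (0.016590656712651253, 0.03029945306479931)
[493.98961938 336.38581315] 578 [ 0.84501576 -0.17396923] [ 1.81259904 -0.30049494 -0.74979658] 175.10377892892052 (0.01615704596042633, 0.06785392761230469)
q [-0.51  0.15  1.89  0.    1.1  -1.14] p [ 0.5444 -0.1861  0.1534] yaw 36.3 F [ 0.8  0.1 -0.1] op 0.555 ff 0.0 t 2.5
[-2.32, -1.38, 10.34, 0.0, -0.0, 0.006]
[-2.32, -1.38, 14.44, 0.0, -0.0, 0.006]
```

```bash
python3 go.py 0.5445,-0.212,0.05,35.5; python3 -m crank '[[-2.1,-1.5,8,0,0,0],[-2.1,-1.5,8,0,0,0],[-2.1,-1.5,10.4,0,0,0],[-2.1,-1.5,10.4,0,0,0],[-2.1,-1.5,10.4,0,0,0]]' ; python3 go.py 0.5445,-0.212,0.009,35.5
```

```text
q [-0.51  0.15  1.89  0.    1.1  -1.14] p [ 0.5444 -0.1861  0.1534] yaw 36.3 F [ 0.8  0.1 -0.1] op 0.555 ff 0.0 t 2.5
[-2.09, -1.52, 10.34, 0.0, -0.0, 0.015]
time: 3.0
eef_pos: [0.5449, -0.2126, 0.0498]
tcp_rot: [0.452, 0.892, 0.0, -0.0]
contact_force: [0.3, 0.5, 1.3]
opening: 0.555
finger_force: 0.0
q [-0.55  0.31  1.92  0.    0.92 -1.18] p [ 0.5449 -0.2126  0.0498] yaw 36.3 F [0.3 0.5 1.3] op 0.555 ff 0.0 t 3.0
[0.07, 0.0, 4.08, -0.0, -0.0, 0.014]
```

```bash
python3 -m crank '[[0,0,2,0,0,0],[0,0,3,0,0,0],[0,0,3.7,0,0,0],[0,0,4.1,0,0,0],[0,0,4.1,0,0,0]]' ; python3 -m crank '[[0,0,0,0,0,0],[0,0,0,0,0,0],[0,0,0,0,0,0],[0,0,0,0,0,0],[0,0,0,0,0,0],[0,0,0,0,0,0]]' 0 30; python3 -m crank '[[0,0,-3,0,0,0],[0,0,-6,0,0,0],[0,0,-10,0,0,0],[0,0,-12,0,0,0],[0,0,-12,0,0,0]]'
python3 - <<'E'
from h import *
p,d,i=cap("wrist"); cv2.imwrite("pics/w2.png",p)
E
python3 go.py 0.5903,0.093,0.13,103.7
```

```text
time: 3.5
eef_pos: [0.5448, -0.2136, 0.0085]
tcp_rot: [0.452, 0.892, -0.0, -0.0]
contact_force: [-0.8, -0.1, 0.4]
opening: 0.554
finger_force: 0.0
time: 4.1
eef_pos: [0.5453, -0.2141, 0.0092]
tcp_rot: [0.452, 0.892, -0.0, 0.001]
contact_force: [0.3, 0.1, 5.0]
opening: 0.275
finger_force: 30.5
time: 4.6
eef_pos: [0.5466, -0.2147, 0.1319]
tcp_rot: [0.452, 0.892, -0.0, 0.003]
contact_force: [0.3, -0.1, -0.4]
opening: 0.275
finger_force: 30.0
q [-0.55  0.2   1.88  0.    1.06 -1.18] p [ 0.5452 -0.2139  0.1293] yaw 36.2 F [-0.6 -0.3 -0.7] op 0.274 ff 30.0 t 4.7
[22.1, 21.77, -0.1, -0.0, 0.003, -1.178]
```

View pics/w2.png

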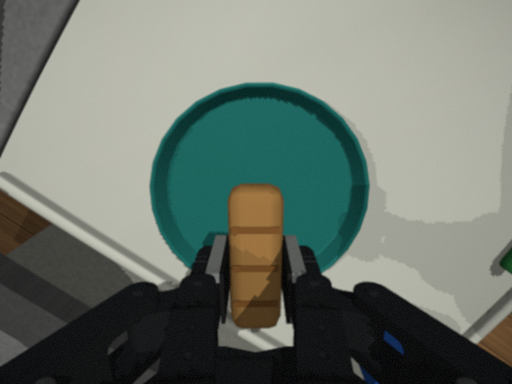

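The rusk is held and centred between the fingers, spanning (255,184) to (255,328). Next move: carry it to the open bay.

```bash
python3 -m crank '[[22,22,0,0,0,-1.18],[22,22,0,0,0,-1.18],[22,22,0,0,0,-1.18],[22,22,0,0,0,-1.18],[22,22,0,0,0,-1.18],[22,22,0,0,0,-1.18],[22,22,0,0,0,-1.18],[22,22,0,0,0,-1.18],[22,22,0,0,0,-1.18],[22,22,0,0,0,-1.18]]' >/dev/null; python3 -m crank '[[0,0,0,0,0,0],[0,0,0,0,0,0],[0,0,0,0,0,0]]'
python3 - <<'E'
from m import *
p,d,i=cap("wrist"); cv2.imwrite("pics/w3.png",p); np.savez("w3.npz",p=p,d=d)
E
python3 go.py 0.5903,0.093,0.06,103.7  0.5903,0.093,0.012,103.7
```

```text
time: 5.95
eef_pos: [0.5923, 0.0933, 0.1284]
tcp_rot: [-0.12, 0.993, 0.0, -0.0]
contact_force: [-0.4, -0.4, -0.1]
opening: 0.277
finger_force: 30.0
q [-0.01  0.23  1.85  0.    1.07 -1.82] p [0.5923 0.0934 0.1285] yaw 103.8 F [-0.2 -1.1 -0.1] op 0.268 ff 30.0 t 6.0
[0.2, 0.01, 6.85, -0.0, 0.0, 0.001]
[0.2, 0.01, 11.65, -0.0, 0.0, 0.001]
```

View pics/w3.png

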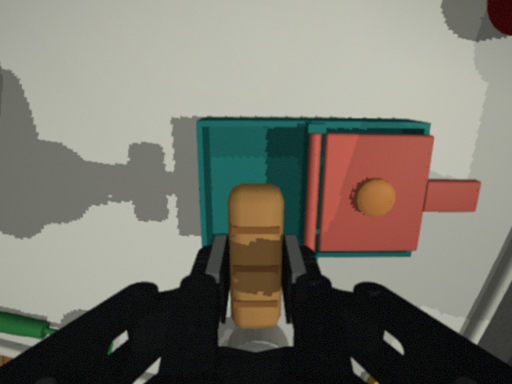

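Aligned with the box: open bay from u≈200 to 308, far wall at v≈120, near wall at v≈255. I'll check the bay's centre from these pixels.

Run:
```python
from m import *
np.set_printoptions(precision=4,suppress=True)
i=ctrl.camera_info("wrist")
P=onz(i,[[198,120],[428,123],[412,255],[316,256],[311,125]],0.04); print(P)
c=(P[0]+P[2])/2; print("box centre",c, "long",np.linalg.norm(P[0]-P[1]),"short",np.linalg.norm(P[1]-P[2]))
d=(P[0]-P[1])/np.linalg.norm(P[0]-P[1]); print(d,"bay",c+.04*d)
f=np.load("w3.npz"); b=min(blobs(mask(f["p"],(8,90,60),(22,230,255)),300),key=lambda b:abs(b[1][0]-375)); print("bubble",b[1],onz(i,b[1],0.055)); print("depth",pts(i,f["d"],np.array([[376,197],[345,220],[460,197],[252,150]])))
```

```text
[[0.5469 0.0403 0.04  ]
 [0.5099 0.1967 0.04  ]
 [0.6088 0.2235 0.04  ]
 [0.6271 0.1493 0.04  ]
 [0.5316 0.1169 0.04  ]]
box centre [0.5778 0.1319 0.04  ] long 0.16074623110802064 short 0.1025214811668933
[ 0.2302 -0.9731  0.    ] bay [0.587  0.0929 0.04  ]
bubble [374.937  197.0126] [[0.5672 0.1712 0.055 ]]
depth [[0.5669 0.1716 0.0557]
 [0.5908 0.1591 0.0473]
 [0.5537 0.2359 0.0481]
 [0.5643 0.0824 0.0034]]
```

```bash
python3 -m crank '[[0.4,0,4,0,0,0],[0.4,0,7,0,0,0],[0.4,0,9.5,0,0,0],[0.4,0,11,0,0,0],[0.4,0,11.8,0,0,0],[0.4,0,11.8,0,0,0],[0.4,0,11.8,0,0,0]]' ; python3 -m crank '[[0,0,0,0,0,0],[0,0,0,0,0,0],[0,0,0,0,0,0],[0,0,0,0,0,0]]' 0.42;  python3 -m crank '[[0,0,-2,0,0,0],[0,0,-5,0,0,0],[0,0,-9,0,0,0],[0,0,-13,0,0,0],[0,0,-13,0,0,0],[0,0,-13,0,0,0]]' ;python3 - <<'E'
from m import *
p,d,i=cap("wrist"); cv2.imwrite("pics/w4.png",p)
for s,c,m in blobs(mask(p,(8,90,60),(22,230,255)),300):
    v,u=np.nonzero(m); print(c,s[4],onz(i,c,0.022),np.median(pts(i,d,np.stack([u,v],1)),0))
for u in ([460,197],): print(pts(i,d,np.array([u])))
E
python3 go.py 0.552,0.233,0.1,13.5
```

```text
time: 6.7
eef_pos: [0.5895, 0.0929, 0.0117]
tcp_rot: [-0.12, 0.993, -0.0, 0.001]
contact_force: [-0.3, 0.6, 0.4]
opening: 0.275
finger_force: 30.0
time: 7.1
eef_pos: [0.5887, 0.0929, 0.0109]
tcp_rot: [-0.12, 0.993, -0.0, 0.0]
contact_force: [1.1, 0.8, 0.4]
opening: 0.42
finger_force: 0.0
time: 7.7
eef_pos: [0.5892, 0.0929, 0.1421]
tcp_rot: [-0.12, 0.993, -0.0, 0.002]
contact_force: [-0.3, -0.6, -0.2]
opening: 0.418
finger_force: 0.0
[255.53075171 181.01093394] 2195 [[0.58505366 0.09061884 0.022     ]] [0.5849547  0.09068935 0.02189701]
[367.96119929 194.92328042] 1134 [[0.57413884 0.18511562 0.022     ]] [0.56707178 0.17119019 0.05465996]
[[0.55271603 0.24506555 0.04817498]]
q [-0.01  0.2   1.85 -0.    1.09 -1.83] p [0.588  0.0929 0.1402] yaw 103.8 F [-0.2  0.2  0.5] op 0.422 ff 0.0 t 7.8
[0.15, 14.47, 4.02, 0.0, -0.0, -1.565]
```

View pics/w4.png

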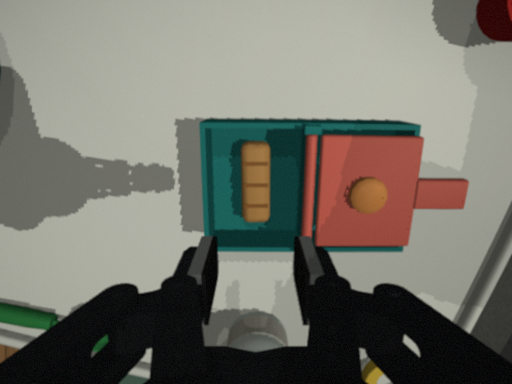

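The rusk lies in the open bay, (256,181), its top at 22 mm, so it is on the floor. Next I turn the tool and go above the tongue.

```bash
python3 go.py 0.555,0.2343,0.1,13.6; python3 -m crank '[[0.1,14.5,0,0,0,0.15],[0.1,14.5,0,0,0,0.3],[0.1,14.5,0,0,0,0.45],[0.1,14.5,0,0,0,0.6],[0.1,14.5,2,0,0,0.75],[0.1,14.5,3,0,0,0.9],[0.1,14.5,3,0,0,1.05],[0.1,14.5,3,0,0,1.2],[0.1,14.5,3,0,0,1.35],[0.1,14.5,3,0,0,1.5]]' 0.6 30 >/dev/null; python3 -m crank '[[0,0,0,0,0,0.07],[0,0,0,0,0,0.07],[0,0,0,0,0,0.07]]'; python3 go.py 0.555,0.2343,0.06,13.6
python3 - <<'E'
from m import *
p,d,i=cap("wrist"); cv2.imwrite("pics/w5.png",p)
m=mask(p,(0,100,90),(7,220,255)); v,u=np.nonzero(m); P=pts(i,d,np.stack([u,v],1))
P=P[(P[:,2]>.043)&(P[:,2]<.052)]
dd=np.array([.235,-.972]);h=np.array([.972,.235]); c=np.array([.5695,.174]); a=(P[:,:2]-c)@-dd; b=(P[:,:2]-c)@h
k=(a>0.045)&(a<.09); print(k.sum(), "lat",np.percentile(b[k],[2,50,98]),"max a",a.max(), "panel end", )
for lo in np.arange(.03,.085,.005):
    q=(a>=lo)&(a<lo+.005); print(round(lo,3),q.sum(),np.percentile(b[q],[2,50,98]).round(4) if q.sum()>5 else "")
E
```

```text
q [-0.01  0.2   1.85 -0.    1.09 -1.83] p [0.588  0.0929 0.1402] yaw 103.8 F [-0.2  0.2  0.5] op 0.422 ff 0.0 t 7.8
[-0.18, 14.52, 4.02, 0.0, -0.0, -1.567]
time: 9.05
eef_pos: [0.5517, 0.2332, 0.1087]
tcp_rot: [0.605, 0.796, -0.001, -0.001]
contact_force: [0.2, 0.0, -0.7]
opening: 0.604
finger_force: 0.0
q [ 0.23  0.25  1.86 -0.    1.04 -0.04] p [0.5517 0.2332 0.1087] yaw 15.5 F [ 0.2  0.  -0.7] op 0.604 ff 0.0 t 9.1
[0.02, 0.36, 4.87, -0.003, -0.0, 0.034]
1911 lat [-0.1471639  -0.0020426   0.00987751] max a 0.1449601625448266 panel end
0.03 729 [-0.0397 -0.0042  0.0319]
0.035 738 [-0.0411 -0.0058  0.0319]
0.04 238 [-0.0122 -0.0009  0.0101]
0.045 239 [-0.0121 -0.0014  0.01  ]
0.05 250 [-0.0122 -0.0009  0.0103]
0.055 251 [-0.0123 -0.0012  0.0098]
0.06 253 [-0.0124 -0.0008  0.0098]
0.065 262 [-0.0125 -0.0015  0.01  ]
0.07 263 [-0.012  -0.0011  0.0098]
0.075 248 [-0.0121 -0.0013  0.0096]
0.08 0 
0.085 145 [-0.1552 -0.143  -0.1309]
```

View pics/w5.png

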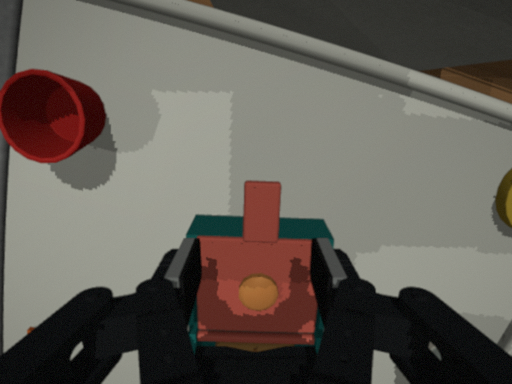

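The tongue runs from (262,182) to (262,240) in the wrist picture; its measured length and width (40 x 22 mm) and height (48 mm) match the text. I'll descend and pinch.

```bash
python3 go.py 0.554,0.234,0.027,13.7; python3 -m crank '[[0,0.25,3,0,0,0.03],[0,0.25,5.5,0,0,0.03],[0,0.25,7,0,0,0.03],[0,0.25,8.1,0,0,0.03],[0,0.25,8.1,0,0,0.03],[0,0.25,8.1,0,0,0.03]]'; python3 -m crank '[[0,0,0,0,0,0],[0,0,0,0,0,0],[0,0,0,0,0,0],[0,0,0,0,0,0],[0,0,0,0,0,0],[0,0,0,0,0,0]]' 0 20; python3 go.py
```

```text
q [ 0.23  0.25  1.86 -0.    1.04 -0.04] p [0.552  0.2332 0.1091] yaw 15.5 F [-0.4 -0.2  0. ] op 0.601 ff 0.0 t 9.1
[0.02, 0.23, 8.21, -0.002, -0.0, 0.032]
time: 9.7
eef_pos: [0.5558, 0.2342, 0.03]
tcp_rot: [0.617, 0.787, 0.0, 0.0]
contact_force: [-0.6, 0.5, 0.8]
opening: 0.598
finger_force: 0.0
time: 10.3
eef_pos: [0.5555, 0.2342, 0.0308]
tcp_rot: [0.618, 0.787, 0.0, 0.0]
contact_force: [-3.6, -0.7, 6.1]
opening: 0.274
finger_force: 23.8
q [ 0.23  0.37  1.88 -0.    0.9  -0.01] p [0.5555 0.2342 0.0308] yaw 13.7 F [-3.6 -0.7  6.1] op 0.274 ff 23.8 t 10.3
```

```bash
python3 -m crank '[[-0.2,0,-2.1,0,0,0],[-0.8,0,-4.1,0,0,0],[-1.8,0,-6,0,0,0],[-3.2,0,-7.6,0,0,0],[-3.2,0,-7.6,0,0,0]]'
python3 - <<'E'
from h import *
p,d,i=cap("scene"); cv2.imwrite("pics/s1.png",cv2.resize(p[60:320,140:460],None,fx=2,fy=2))
E
python3 go.py
```

```text
time: 10.8
eef_pos: [0.5633, 0.2016, 0.1072]
tcp_rot: [0.618, 0.786, 0.0, 0.0]
contact_force: [-2.5, 1.1, 2.1]
opening: 0.275
finger_force: 24.5
q [ 0.18  0.25  1.86 -0.    1.03 -0.06] p [0.5631 0.2021 0.1066] yaw 13.7 F [-2.4  1.2  2.8] op 0.276 ff 24.6 t 10.8
```

View pics/s1.png

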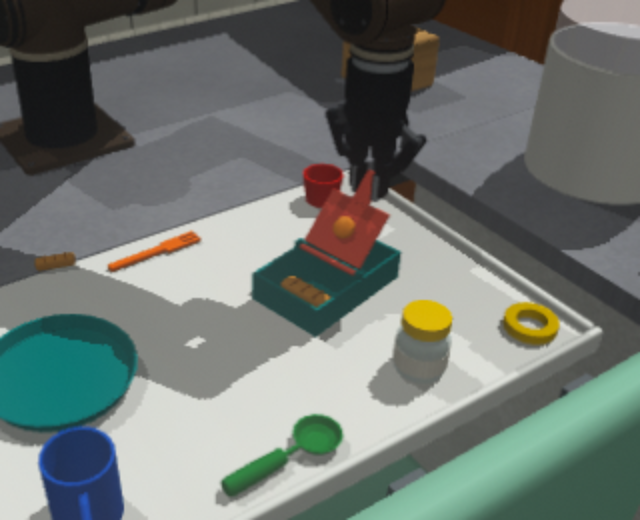

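The flap is up about 50° and the tongue is still pinched at about (370,185). I'll carry on round the arc.

```bash
python3 -m crank '[[-1.7,0,-1.3,0,0,0],[-3.6,0,-2.3,0,0,0],[-5.6,0,-2.8,0,0,0],[-7.7,0,-3,0,0,0],[-9.8,0,-2.7,0,0,0],[-11.8,0,-2,0,0,0],[-13.6,0,-1,0,0,0],[-15.2,0,0.4,0,0,0],[-16.5,0,2.1,0,0,0],[-17.4,0,4,0,0,0]]'; python3 go.py
```

```text
time: 11.85
eef_pos: [0.6045, 0.0301, 0.0663]
tcp_rot: [0.617, 0.787, -0.002, 0.002]
contact_force: [-4.7, -8.0, 6.3]
opening: 0.275
finger_force: 31.3
q [-0.12  0.32  1.86 -0.01  0.96 -0.35] p [0.6045 0.0301 0.0663] yaw 13.8 F [-4.7 -8.   6.3] op 0.275 ff 31.3 t 11.8
```

```bash
python3 -m crank '[[-0.4,0,1.5,0,0,0],[-0.6,0,2.8,0,0,0],[-0.6,0,3.4,0,0,0],[-0.6,0,3.4,0,0,0],[-0.6,0,3.4,0,0,0]]'; python3 -m crank '[[0,0,0,0,0,0],[0,0,0,0,0,0],[0,0,0,0,0,0],[0,0,0,0,0,0]]' 0.6; python3 -m crank '[[0,0,-3,0,0,0],[0,0,-7,0,0,0],[0,0,-11,0,0,0],[0,0,-11,0,0,0]]';python3 - <<'E'
from m import *
np.set_printoptions(precision=4,suppress=True)
U={}
for n in("top","scene"):
    p,d,i=cap(n); np.savez(n+"1.npz",p=p,d=d)
    if n=="scene": cv2.imwrite("pics/s2.png",cv2.resize(p[60:320,140:460],None,fx=2,fy=2))
    for nm,lo,hi in(("tan",(8,90,60),(22,230,255)),("coral",(0,100,90),(7,200,255))):
      for s,c,m in blobs(mask(p,lo,hi),20):
        v,u=np.nonzero(m); P=np.median(pts(i,d,np.stack([u,v],1)),0)
        if .5<P[0]<.65 and -.1<P[1]<.25: print(n,nm,c,s[4],P,"on55",onz(i,c,.055))
E
python3 go.py 0.591,0.087,0.1,13.6
```

```text
time: 12.35
eef_pos: [0.606, 0.024, 0.0316]
tcp_rot: [0.617, 0.787, -0.002, 0.002]
contact_force: [-2.6, -12.3, 2.6]
opening: 0.274
finger_force: 37.0
time: 12.75
eef_pos: [0.6055, 0.0286, 0.0313]
tcp_rot: [0.617, 0.787, 0.0, -0.0]
contact_force: [0.5, 0.4, -0.3]
opening: 0.598
finger_force: 0.0
time: 13.15
eef_pos: [0.61, 0.0282, 0.1491]
tcp_rot: [0.617, 0.787, 0.004, 0.006]
contact_force: [0.6, -0.3, -0.2]
opening: 0.597
finger_force: 0.0
top tan [207.5862 102.1724] 29 [0.6186 0.0813 0.4408] on55 [[0.7551 0.127  0.055 ]]
scene tan [292.1744 195.0349] 86 [0.5938 0.0867 0.0536] on55 [[0.595  0.0853 0.055 ]]
scene coral [290.6028 198.418 ] 866 [0.6011 0.079  0.0472] on55 [[0.6039 0.0744 0.055 ]]
q [-0.12  0.22  1.82  0.    1.09 -0.36] p [0.6063 0.0284 0.143 ] yaw 13.8 F [ 0.  -0.6 -0.8] op 0.6 ff 0.0 t 13.2
[6.06, -0.11, 4.3, 0.003, 0.001, 0.003]
```

View pics/s2.png

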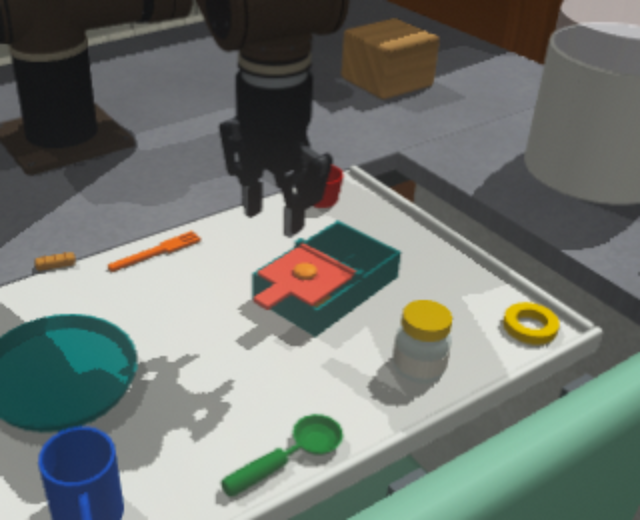

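The flap lies shut over the rusk's bay, with the bubble at (304,270) in the crop. I'll close the fingers and go above the bubble.

```bash
python3 go.py 0.590,0.0885,0.065,13.8; python3 -m crank '[[6.2,0,0,0,0,0],[6.2,0,0,0,0,0],[6.2,0,3,0,0,0],[6.2,0,5,0,0,0],[6.2,0,7,0,0,0],[6.2,0,7.8,0,0,0],[6.2,0,7.8,0,0,0],[6.2,0,7.8,0,0,0]]' 0 20;  python3 go.py 0.590,0.0885,0.056,13.8
```

```text
q [-0.12  0.22  1.82  0.    1.09 -0.36] p [0.6063 0.0284 0.143 ] yaw 13.8 F [ 0.  -0.6 -0.8] op 0.6 ff 0.0 t 13.2
[6.23, -0.18, 7.79, 0.003, 0.001, -0.001]
time: 14.05
eef_pos: [0.5909, 0.0884, 0.0635]
tcp_rot: [0.618, 0.787, -0.0, -0.0]
contact_force: [1.0, -0.1, 0.2]
opening: 0.003
finger_force: 0.0
q [-0.02  0.31  1.88 -0.    0.95 -0.26] p [0.5909 0.0884 0.0635] yaw 13.7 F [ 1.  -0.1  0.2] op 0.003 ff 0.0 t 14.1
[0.04, -0.09, 0.75, -0.0, 0.0, -0.001]
```

```bash
python3 -m crank '[[0,0,0.4,0,0,0],[0,0,0.8,0,0,0],[0,0,0.8,0,0,0],[0,0,0.8,0,0,0]]'; python3 -m crank '[[0,0,0.1,0,0,0],[0,0,0.2,0,0,0],[0,0,0.2,0,0,0],[0,0,0.2,0,0,0]]'
```

```text
time: 14.45
eef_pos: [0.5908, 0.0883, 0.0556]
tcp_rot: [0.618, 0.787, 0.0, 0.0]
contact_force: [-0.1, 0.4, 0.2]
opening: -0.0
finger_force: 0.0
time: 14.85
eef_pos: [0.5911, 0.0883, 0.0538]
tcp_rot: [0.618, 0.787, 0.0, 0.0]
contact_force: [-0.3, -0.5, 1.5]
opening: -0.003
finger_force: 0.8
```

```bash
python3 -m crank '[[0,0,0.1,0,0,0],[0,0,0.2,0,0,0],[0,0,0.3,0,0,0],[0,0,0.3,0,0,0],[0,0,0.3,0,0,0]]'; python3 go.py
```

```text
time: 15.35
eef_pos: [0.5912, 0.0883, 0.0511]
tcp_rot: [0.618, 0.787, 0.0, 0.0]
contact_force: [-1.8, -0.8, 4.5]
opening: 0.0
finger_force: 2.7
q [-0.02  0.33  1.88 -0.    0.93 -0.26] p [0.5912 0.0883 0.0511] yaw 13.7 F [-1.8 -0.8  4.5] op 0.0 ff 2.7 t 15.3
```

```bash
python3 -m crank '[[0,0,0.1,0,0,0],[0,0,0.18,0,0,0],[0,0,0.18,0,0,0],[0,0,0.18,0,0,0],[0,0,0.18,0,0,0]]'
```

```text
time: 15.85
eef_pos: [0.5912, 0.0883, 0.0498]
tcp_rot: [0.618, 0.787, 0.0, 0.0]
contact_force: [-2.1, -0.5, 6.9]
opening: -0.002
finger_force: 3.7
```

```bash
python3 -m crank '[[0,0,0.06,0,0,0],[0,0,0.06,0,0,0],[0,0,0.06,0,0,0],[0,0,0.06,0,0,0],[0,0,0.06,0,0,0]]';python3 -m crank '[[0,0,-0.3,0,0,0],[0,0,-0.8,0,0,0],[0,0,-3,0,0,0],[0,0,-7,0,0,0],[0,0,-11,0,0,0],[0,0,-15,0,0,0],[0,0,-15,0,0,0],[0,0,-15,0,0,0],[0,0,-15,0,0,0]]'
python3 - <<'E'
from m import *
p,d,i=cap("scene"); cv2.imwrite("pics/s3.png",cv2.resize(p[60:320,140:460],None,fx=2,fy=2))
p,d,i=cap("wrist")
for nm,lo,hi in(("tan",(8,90,60),(22,230,255)),("coral",(0,100,90),(7,200,255))):
  for s,c,m in blobs(mask(p,lo,hi),200):
    v,u=np.nonzero(m); P=pts(i,d,np.stack([u,v],1)); print(nm,c,s[4],np.median(P,0),np.percentile(P[:,2],[5,95]))
E
```

```text
time: 16.35
eef_pos: [0.5912, 0.0883, 0.0493]
tcp_rot: [0.617, 0.787, 0.0, 0.0]
contact_force: [-2.5, -0.1, 8.9]
opening: 0.002
finger_force: 4.0
time: 17.25
eef_pos: [0.5895, 0.0884, 0.1958]
tcp_rot: [0.618, 0.787, -0.001, -0.002]
contact_force: [-0.6, 0.7, 0.1]
opening: -0.002
finger_force: 0.0
tan [ 63.87257019 209.18034557] 1852 [3.95839505e-01 5.84783425e-06 7.30883448e-03] [0.00247982 0.009066  ]
tan [257.02392947 177.00755668] 794 [0.58866985 0.08888219 0.05457482] [0.04795478 0.05611971]
tan [ 19.33139535 303.45542636] 516 [ 0.35072532 -0.14036529  0.01360814] [0.00776826 0.0149711 ]
coral [257.4377312  126.48951911] 811 [0.57868239 0.13119996 0.04768678] [0.04612829 0.04905168]
coral [257.04404873 177.54036685] 7469 [0.59135567 0.08763167 0.04730632] [0.04604825 0.04857525]
```

View pics/s3.png

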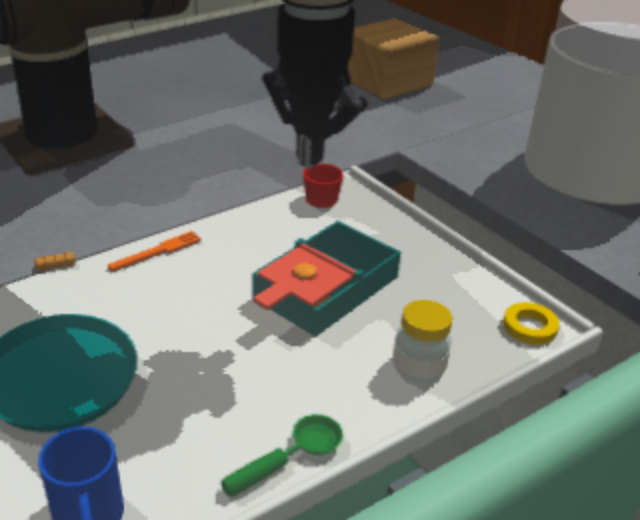

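The flap is shut and flat at 47 mm. The bubble at (304,270) has sprung back to 55 mm, and nothing else has moved.

```bash
python3 -c "
from plant import ctrl
print(ctrl.sign_off())"
```

```text
the job is handed in; nothing more can be done
None
```

The job is handed in (result not shown to me): the middle-sized rusk is in the bay that was open, the flap lies shut over it, and the bubble was pressed about 5 mm in at about 9 N and sprang back, with nothing else seen to move.

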